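# Level the slide-drying plate with a feeler wedge

### The arm

A 6-joint arm with a two-finger parallel gripper is mounted at the origin on the work surface. World frame = base frame: x ahead of the robot, y to its left, z up, the work surface at z = 0. Lengths are in mm, angles in rad, forces in N, time in s.
With the tool pointing down it reaches from about 300 to 850 mm from the base axis. Payload 4.2 kg.
Tool frame: the origin (TCP) lies between the finger pads; the fingertips stand 14 mm ahead of it and the grasp point (between the pads) lies 5 mm behind it; z points along the fingers, x is the direction in which the jaws open and shut, and the axes are right-handed (so a half turn about z gives the same grasp; the last joint's range is limited). The gripper opens to 91 mm and grips with 3 to 60 N. Pads are 32 mm wide; open, the fingers measure 118 mm over their backs; the gripper's body (76 mm by 178 mm) begins 60 mm behind the grasp point.
Start: joints at [-1.209, 0.32, 1.565, -0, 1.257, -0.02], TCP at [214.244, -533.611, 227.976] pointing down, gripper open.
Joint ranges: [-3.11, 3.11], [-0.84, 2.01], [0.21, 2.61], [-1.34, 4.49], [0.05, 2.63], [-2.56, 2.56]. Speed limits (rad/s): [2.57, 2.57, 3.14, 3.14, 3.14, 3.14].

### API

Orientations are given as a unit quaternion [x, y, z, w].
In Python, from bench import r, solver, telemetry, snapshot, camera_info, trace, pinpoint gives the robot as it stands. The module is installed in compiled form; this text tells all that it offers. Calls block until the motion is done:
- r.movep(position, orientation): joint-space move of the TCP to a pose.
- r.servo_line(position, velocity=150, rot=None, force_limit=None): straight line of the TCP; rot=None keeps the orientation; velocity is the mean speed in mm/s. With force_limit (N) it stops when the force on the tool has changed by that much, and returns True; else False.
- r.movej(angles): joint-space move.
- r.move_gripper(opening, grasp_force=None): finger opening in mm; grasp_force is the grip in N (None keeps the last); returns when the fingers have stopped.
- r.sleep(seconds).
- solver.solve_ik(position, orientation): joint angles nearest the present ones, or None.
- telemetry.get_state(): the state.
- snapshot(name): name is "scene" or "top" or "wrist"; returns the picture (384x512x3 uint8, red, green, blue); there is no depth.
- camera_info(name): a dict with "vertical_fov" (degrees; the focal length in pixels is half the picture's height over the tangent of half this angle, whatever the lens; pixels are square), "cx", "cy" (the principal point, pixels), "R" (3x3) and "t" (3): a world point X has camera coordinates R X + t. Camera axes: x right, y down, z forward; pixel columns grow to the right and rows downward; lengths in mm; the calibration is good to about 2 mm. The wrist camera is an equidistant fisheye: a pixel r from the principal point sees the ray r / f radians off the axis. A picture is of the moment at which its call begins: read the wrist's pose just before it. camera_info takes no time and is no camera call; for the wrist camera it gives the pose at the moment of the call.
A pose or a line that the arm cannot do raises r.Unreachable and nothing moves.
- r.close_job(): hands the job in, once; it reports no verdict.
Trained networks look in the newest picture that a camera, given by its name, has taken for a name from the list of things; names that differ only in an ending like _2 or _b are one class to them, and where a whole thing is asked for, a point or a joint stands for the part that bears it (a point fixed in the world has none). Each returns a list of dicts, best first, with "p" (0 to 1); they miss things now and then, are a little off and sometimes report something else, mostly with a low value. They report only what shows in the picture. A call takes as long as a camera call.
- trace(camera, query): "pixels" (384x512 bool, what is visible of it) and "at" ([row, column] in pixels, amid what is visible of it).
- pinpoint(camera, query): "at" ([row, column] in pixels: a listed point, or the origin of a listed thing).
The state is a dict: "clock": time; "joint_pos": joint angles; "joint_vel": joint speeds; "effort": joint torques, N m; "tcp_pos": TCP position; "tool_rot": TCP orientation; "force": force on the tool from outside, world axes, zero at the start; "ft_torque": the same for the moment, N m; "grip_width": finger opening in mm.
Only numpy, scipy, OpenCV 4.12 (cv2) and the standard library are available. Lean on these libraries where they do the work, as an engineer would, in place of code of your own. Each camera call takes 0.05 s, during which the arm holds its last target. There are 200 camera calls.

### The job

One of the two front feet of the slide-drying plate has worn short and does not reach the bench, so that corner dips. Take the orange levelling wedge by its ribbed grip, feel with its thin end at the front feet for the one that it slips under, ease it straight in under the middle of that foot until it is snug, let go and leave it there. Push gently: never force it where it jams, and leave the slide box, the oil bottle and the pen cup where they are.

Things in the scene. Friction and masses are not known exactly. Their poses are not given: they have to be found in the camera images.
- plate: White slide-drying plate, fixed low box 220 mm deep (x), 300 wide (y), 64 high, slides on its aluminium top, dial and green switch on its front face. Origin at bench level below its centre; x points from front to back, away from the robot, y to its left. Front face at x = -110 mm, underside 14 mm above the bench; dial stands out 12 mm at y = 0. Four round black rubber feet, 28 mm diameter, below it.
- foot_left (a point): Bench point below the centre of the left front foot (plate x -84, y +115 mm), axes as the plate. The foot's front edge lies 14 mm nearer the front, 12 mm in from the plate's front face. One front foot rests on the bench and stops the blade at its front edge; the other hangs 3.8 to 6.2 mm above the bench. Which one and how high differs each time; feel for it with the blade.
- foot_right (a point): The same below the right front foot (plate x -84, y -115 mm).
- wedge: Orange hard plastic wedge, loose, flat on the bench, 126 mm long, 26 wide, 36 to 63 g. Origin at the centre of its underside; x points to the thin end, z up. Blade x -27 to +63 mm, its top rising evenly 1 in 10 from 2 mm thick at the tip to 11 mm. Behind it the ribbed grip, the part to hold: a block 36 x 26 x 18 mm high, x -63 to -27 mm.
- wedge_tip (a point): Middle of the lower edge of the wedge's thin end (wedge x +63 mm), axes as the wedge. Under the short foot the blade binds with its tip about 18 to 42 mm past the foot's front edge; the push then rises by a few N per mm, 5 to 10 N seats it snugly, and friction keeps it there when let go. Over 20 N on the blade is forcing.
- wedge_grip (a point): Centre of the wedge's ribbed grip, 45 mm behind the wedge's origin and 9 mm above its underside. Axes as the wedge.
- slide_box: Blue closed slide box, loose, 165 x 85 x 35 mm, left of the plate; origin at the centre of its underside. A bystander.
- oil_bottle: Small amber oil bottle with a white cap, loose, 32 mm in diameter and 65 mm high, right of the plate; origin at the centre of its underside. A bystander.
- pen_cup: Grey cup with pens, loose, 76 mm in diameter, cup 95 mm high with pens to 160 mm, right of the plate; origin at the centre of its underside. A bystander.

How it is judged (in metres and radians):
On the way:
1. the wedge, in the gripper's fingers, has its thin end in under one of the two front feet (((x of wedge_tip in the frame of plate between -0.089 and -0.04 m and y of wedge_tip in the frame of plate between 0.099 and 0.131 m and height (world z) of wedge_tip below 0.008 m) or (x of wedge_tip in the frame of plate between -0.089 and -0.04 m and y of wedge_tip in the frame of plate between -0.131 and -0.099 m and height (world z) of wedge_tip below 0.008 m)) and contact force between the fingers and wedge above 0.5 N), for 0.1 s.
At the end, for the whole second after the job is handed in: Wedge released, still and flat on the bench, tip at least 9 mm past the front edge of one front foot and within 16 mm sideways of its centre, and that foot bearing on the blade's slope with over 1 N (snug, not loose). Slide box, oil bottle and pen cup upright within 20 mm of where they were (((x of wedge_tip in the frame of plate between -0.089 and -0.04 m and y of wedge_tip in the frame of plate between 0.099 and 0.131 m and height (world z) of wedge_tip below 0.008 m) or (x of wedge_tip in the frame of plate between -0.089 and -0.04 m and y of wedge_tip in the frame of plate between -0.131 and -0.099 m and height (world z) of wedge_tip below 0.008 m)) and contact force between wedge_c1 and anything else above 1 N and linear speed of wedge below 0.01 m/s and angle between wedge's own z axis and vertical below 0.06 rad); the robot touches nothing.
It fails at once if the blade is forced: more than 20 N on its sole (wedge_c0) or its sloping top (wedge_c1) (contact force between any of wedge_c0, wedge_c1 and anything else above 20 N).
It fails at once if the slide box, oil bottle or pen cup is moved by more than 20 mm or tipped over (distance of any of slide_box, oil_bottle, pen_cup from where it was at the start of the episode above 0.02 m or angle between any of slide_box, oil_bottle, pen_cup's own z axis and vertical above 0.35 rad).
It also fails if it takes over 61 s, if anything falls off the work surface, if the arm or the gripper's body presses on something with over 40 N, if the wrist force passes 120 N, or if a joint passes its speed limit or range.

## Working session

There is one attempt and no reset: what is moved stays moved. The work goes in short steps, each a Python script; the robot and the scene stay as the last script left them, time stands still between calls to the robot, and variables do not carry over. Pictures are saved under pics/ and viewed, about 8 in all and at most 12, crops included, and the job is handed in when it is done.

```bash
mkdir -p pics; cat > h.py <<'E'
import numpy as np, cv2
from bench import r, solver, telemetry, snapshot, camera_info, trace, pinpoint
def ray(cam,at,ci=None):
    ci=ci or camera_info(cam); R=np.array(ci["R"]);t=np.array(ci["t"])
    f=192/np.tan(np.radians(ci["vertical_fov"])/2)
    u=np.array([at[1]-ci["cx"],at[0]-ci["cy"]])
    if cam=="wrist":
        n=np.hypot(*u);th=n/f
        d=np.array([*(u/max(n,1e-9)*np.sin(th)),np.cos(th)])
    else: d=np.array([*(u/f),1.])
    return -R.T@t, R.T@d
def onz(cam,at,z,ci=None):
    o,d=ray(cam,at,ci); return o+d*(z-o[2])/d[2]
def proj(cam,X,ci=None):
    ci=ci or camera_info(cam); c=np.array(ci["R"])@X+np.array(ci["t"])
    f=192/np.tan(np.radians(ci["vertical_fov"])/2)
    if cam=="wrist":
        n=np.hypot(c[0],c[1]);k=f*np.arctan2(n,c[2])/n
        return [ci["cy"]+c[1]*k,ci["cx"]+c[0]*k]
    return [ci["cy"]+c[1]/c[2]*f,ci["cx"]+c[0]/c[2]*f]
def save(im,n): cv2.imwrite("pics/"+n,cv2.cvtColor(im,cv2.COLOR_RGB2BGR))
E
python3 - <<'E'
from h import *
np.set_printoptions(precision=1,suppress=True)
a=snapshot("scene");b=snapshot("top");w=snapshot("wrist")
save(np.hstack([cv2.resize(a,(400,300)),cv2.resize(w,(400,300))]),"a.png");save(cv2.resize(b,(800,600)),"b.png")
Z=dict(wedge_tip=0,wedge_grip=9,wedge=0,plate=0,foot_left=0,foot_right=0,slide_box=0,oil_bottle=0,pen_cup=0)
for c in("top","scene","wrist"):
  for q,z in Z.items():
    for p in pinpoint(c,q)[:2]: print(c,q,round(p["p"],2),np.array(p["at"]),onz(c,p["at"],z))
print(telemetry.get_state()["tool_rot"],telemetry.get_state()["clock"])
E
```

```text
top wedge_tip 0.6 [252.8 232.6] [401.3  39.7   0. ]
top wedge 0.92 [234.7 247.8] [451.3  -0.4   0. ]
top plate 0.57 [152.3 230.9] [683.5  52.5   0. ]
top foot_left 0.77 [181.6 192.9] [596.2 155.9   0. ]
top foot_right 0.97 [180.8 277.5] [604.2 -80.3   0. ]
top slide_box 0.82 [172.5 108.3] [616.4 392.1   0. ]
top slide_box 0.22 [216.3 390.5] [ 511.  -395.6    0. ]
top oil_bottle 0.52 [216.5 392. ] [ 510.5 -399.7    0. ]
top pen_cup 0.87 [174.9 395.9] [ 629.4 -415.3    0. ]
top pen_cup 0.42 [153.8 230.4] [679.1  53.7   0. ]
scene wedge_tip 0.5 [170.5 220.8] [402.2  31.8   0. ]
scene wedge_grip 0.62 [186.3 238.3] [494.3 -19.3   9. ]
scene wedge 0.77 [181.8 230.4] [457.1  -2.5   0. ]
scene plate 0.61 [192.5 310.4] [686.6  58.7   0. ]
scene foot_right 0.77 [213.2 267.8] [615.6 -72.5   0. ]
scene slide_box 0.97 [132.9 329.3] [628.9 389.9   0. ]
scene oil_bottle 0.53 [291.6 160.5] [ 515.5 -398.9    0. ]
scene pen_cup 0.95 [324.1 197.4] [ 631.3 -425.5    0. ]
[ 0.8 -0.6  0.   0. ] 1.5
```

View pics/a.png

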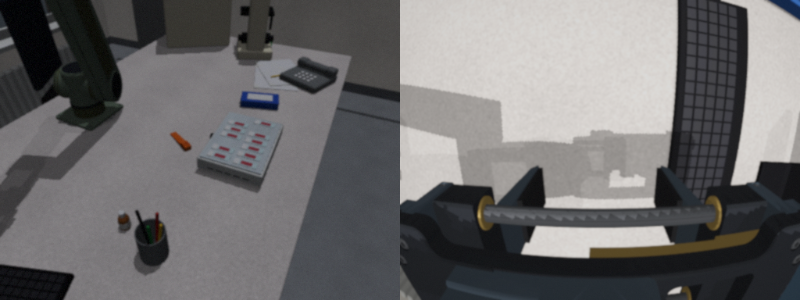

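View pics/b.png

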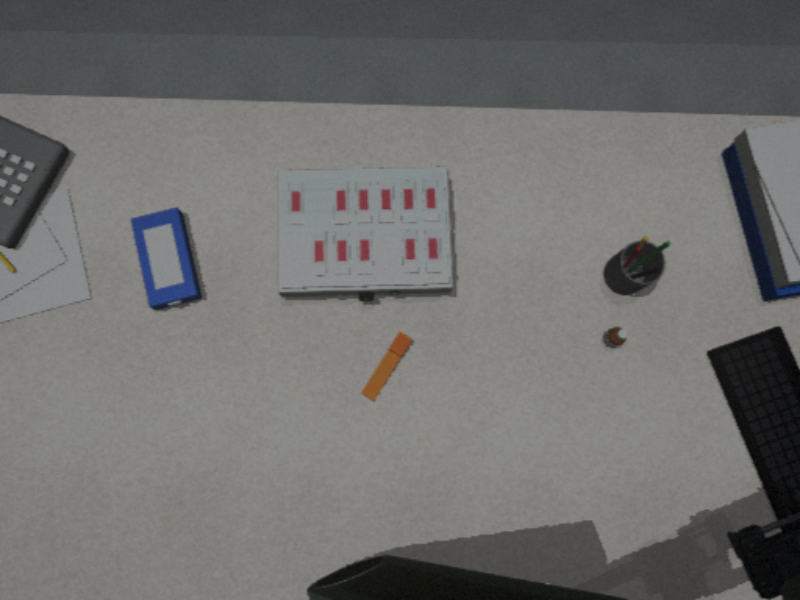

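The wedge points back at the robot (tip ~ (402,35), grip ~ (494,-19)). The plate's front is at x ~580 and its yaw is near 0. I'll move above and take a close look.

```bash
python3 - <<'E'
from h import *
np.set_printoptions(precision=1,suppress=True)
# candidate grasp orientation: tool z down, x at angle a
def q(a): return [np.cos(a/2),np.sin(a/2),0,0]
for a in np.radians([-123,57]):
  print(np.degrees(a),solver.solve_ik([492,-22,18],q(a)))
for a in np.radians([-90,90]):
  print(np.degrees(a),[solver.solve_ik([500,y,18],q(a)) for y in(150,-80)])
a=np.radians(90)
r.movep([450,20,330],q(a)); r.sleep(.2)
ci=camera_info("wrist"); w=snapshot("wrist"); save(cv2.resize(w,(800,600)),"c.png")
print("cam at",-np.array(ci["R"]).T@ci["t"], "axis",ci["R"][2], ci["vertical_fov"])
for k,z in dict(wedge_tip=0,wedge_grip=9,wedge=0,plate=0,foot_left=0,foot_right=0).items():
    for p in pinpoint("wrist",k)[:2]: print(k,round(p["p"],2),np.array(p["at"]),onz("wrist",p["at"],z,ci))
for k in("wedge",):
  for p in trace("wrist",k)[:1]:
    c=cv2.findContours(p["pixels"].astype(np.uint8),0,1)[0]; c=max(c,key=cv2.contourArea)
    P=np.array([onz("wrist",[y,x],5,ci)[:2] for x,y in c[:,0]],np.float32); print(p["p"],cv2.minAreaRect(P),cv2.boxPoints(cv2.minAreaRect(P)))
print(telemetry.get_state()["clock"],telemetry.get_state()["force"])
E
```

```text
-123.00000000000001 [-0.1  0.4  2.  -0.   0.7  2.1]
57.00000000000001 [-0.1  0.4  2.  -0.   0.7 -1.1]
-90.0 [array([ 0.3,  0.5,  2. , -0. ,  0.7,  1.8]), array([-0.2,  0.4,  2. , -0. ,  0.7,  1.4])]
90.0 [array([ 0.3,  0.5,  2. , -0. ,  0.7, -1.3]), array([-0.2,  0.4,  2. , -0. ,  0.7, -1.8])]
cam at [369.1  20.2 486.6] axis [ 0.3  0.  -1. ] 65.70646984690485
wedge_tip 0.96 [127.  266.8] [403.5  39.5   0. ]
wedge_grip 0.88 [182.1 234.5] [494. -14.   9.]
wedge 0.75 [156.7 245.9] [452.8   5.1   0. ]
plate 0.56 [278.  269.9] [687.1  48.5   0. ]
plate 0.27 [157.6 246.6] [454.4   6.2   0. ]
foot_left 0.64 [235.9 332.5] [598.6 162.9   0. ]
foot_right 0.59 [241.4 207.8] [608.1 -66.5   0. ]
0.83 ((456.6910400390625, 4.205669403076172), (27.684053421020508, 131.0232391357422), 58.905338287353516) [[393.4  26.2]
 [505.6 -41.5]
 [519.9 -17.8]
 [407.7  49.9]]
4.2833 [ 0.5 -0.6 -0.5]
```

View pics/c.png

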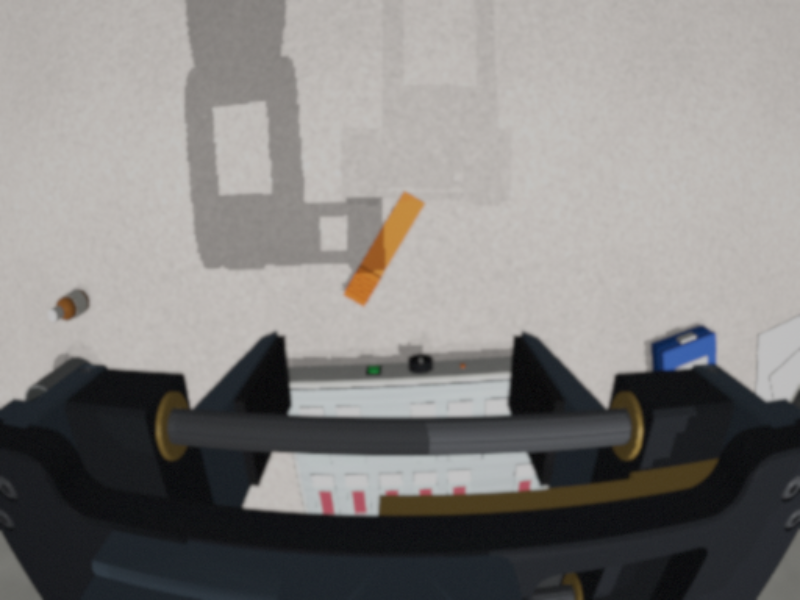

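The wrist view shows the wedge clearly (tip ~(410,200), grip ~(362,288)), but the fingers hide the plate's corners. I'll look again from further forward to get the plate.

```bash
python3 - <<'E'
from h import *
np.set_printoptions(precision=1,suppress=True)
def q(a): return [np.cos(a/2),np.sin(a/2),0,0]
r.movep([565,42,330],q(np.radians(90))); r.sleep(.2)
ci=camera_info("wrist"); w=snapshot("wrist"); cv2.imwrite("pics/raw.bmp",w[:,:,::-1])
import pickle; pickle.dump(ci,open("ci.pkl","wb"))
save(cv2.resize(w[:250],(800,390),interpolation=cv2.INTER_CUBIC),"d.png")
for k,z in dict(wedge_tip=0,wedge_grip=9,wedge=0,plate=0,foot_left=0,foot_right=0).items():
    for p in pinpoint("wrist",k)[:1]: print(k,round(p["p"],2),np.array(p["at"]),onz("wrist",p["at"],z,ci))
for p in trace("wrist","plate")[:1]:
    m=p["pixels"].astype(np.uint8); print(p["p"],m.sum())
    for c in range(110,420,25):
        rr=np.flatnonzero(m[:,c])
        if len(rr): print(c,rr[0],onz("wrist",[rr[0],c],64,ci),onz("wrist",[rr[0],c],14,ci))
print(telemetry.get_state()["clock"])
E
```

```text
wedge_tip 0.83 [ 58.8 252.7] [405.4  38.9   0. ]
wedge_grip 0.7 [111.2 215.9] [491. -20.   9.]
wedge 0.55 [ 85.4 232.1] [449.2   5.7   0. ]
plate 0.85 [222.  257.2] [683.9  46.3   0. ]
foot_left 0.8 [175.3 324.2] [598.7 161.1   0. ]
foot_right 0.67 [181.2 191.1] [609.  -67.4   0. ]
0.87 17108
160 176 [ 583.9 -101.5   64. ] [ 595.9 -118.5   14. ]
185 169 [573.7 -61.3  64. ] [584.4 -73.6  14. ]
210 167 [571.1 -23.4  64. ] [581.5 -31.2  14. ]
235 167 [571.4  13.3  64. ] [581.8   9.9  14. ]
260 159 [559.6  49.7  64. ] [568.7  50.5  14. ]
285 163 [565.4  86.1  64. ] [575.2  91.2  14. ]
310 163 [565.1 123.   64. ] [574.8 132.5  14. ]
335 163 [564.6 161.2  64. ] [574.2 175.2  14. ]
5.425
```

View pics/d.png

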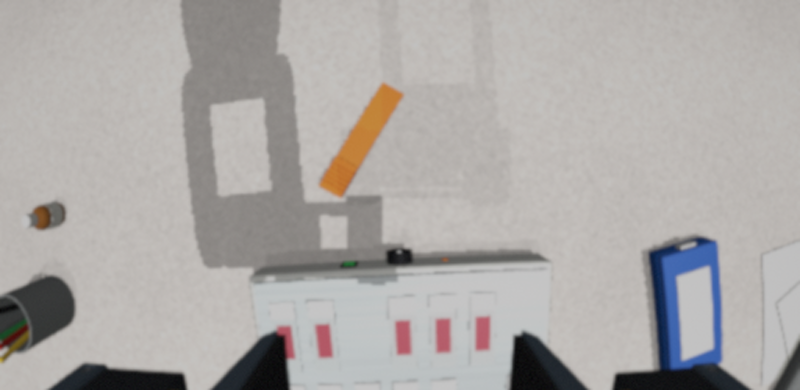

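```bash
python3 - <<'E'
from h import *
import pickle
np.set_printoptions(precision=1,suppress=True)
ci=pickle.load(open("ci.pkl","rb"))
A=onz("wrist",[179.2,161.3],64,ci);B=onz("wrist",[168.3,351.4],64,ci);d=B-A
yaw=np.arctan2(-d[0],d[1]); print(A,B,np.linalg.norm(d),np.degrees(yaw))
M=(A+B)/2; ex=np.array([np.cos(yaw),np.sin(yaw)]);ey=np.array([-ex[1],ex[0]])
print("plate",M[:2]+110*ex,"feet",M[:2]+26*ex+115*ey,M[:2]+26*ex-115*ey)
for p in trace("wrist","wedge")[:1]:
    c=cv2.findContours(p["pixels"].astype(np.uint8),0,1)[0]; c=max(c,key=cv2.contourArea)
    P=np.array([onz("wrist",[y,x],6,ci)[:2] for x,y in c[:,0]],np.float32); print(p["p"],cv2.minAreaRect(P),cv2.boxPoints(cv2.minAreaRect(P)))
E
```

```text
[589.  -99.8  64. ] [572.2 187.7  64. ] 288.00442620045294 3.335123357942791
plate [690.4  50.3] feet [599.9 160.3] [613.2 -69.3]
0.81 ((455.6355895996094, 3.5796546936035156), (28.76876449584961, 128.2411346435547), 58.57399368286133) [[393.4  24.7]
 [502.9 -42.1]
 [517.9 -17.6]
 [408.4  49.3]]
```

```bash
cat >> h.py <<'E'
def q(a): return [np.cos(a/2),np.sin(a/2),0,0]
YAW=np.radians(2.9); ex=np.array([np.cos(YAW),np.sin(YAW)]); ey=np.array([-ex[1],ex[0]])
MID=np.array([604.5,46.5])
FOOT=dict(left=MID+115*ey,right=MID-115*ey)
QF=q(YAW-np.pi/2)
S=telemetry.get_state
E
python3 - <<'E'
from h import *
np.set_printoptions(precision=2,suppress=True)
Q=q(np.radians(58.6))
r.movep([494,-20,110],Q); r.servo_line([494,-20,30],120)
print(r.servo_line([494,-20,17],40,force_limit=4),S()["tcp_pos"])
r.move_gripper(15,25); r.sleep(.2); print("w",S()["grip_width"],S()["force"])
r.servo_line([494,-20,130],150)
p=FOOT["right"]-174*ex
r.movep([*p,130],QF); r.servo_line([*p,40],120); r.sleep(.2)
ci=camera_info("wrist"); w=snapshot("wrist"); save(cv2.resize(w,(800,600)),"e.png")
for k,z in dict(wedge_tip=23,foot_left=0,foot_right=0).items():
    for o in pinpoint("wrist",k)[:1]: print(k,o["p"],onz("wrist",o["at"],z,ci))
for o in trace("wrist","wedge")[:1]:
    c=max(cv2.findContours(o["pixels"].astype(np.uint8),0,1)[0],key=cv2.contourArea)
    P=np.array([onz("wrist",[y,x],30,ci)[:2] for x,y in c[:,0]],np.float32); print(o["p"],cv2.minAreaRect(P),cv2.boxPoints(cv2.minAreaRect(P)))
s=S();print(s["tcp_pos"],s["force"],s["grip_width"],s["clock"], "expected tip",p+108*ex)
E
```

```text
False [493.83 -20.01  16.79]
w 25.80753336109308 [ 0.88 -0.37 -0.11]
wedge_tip 0.59 [546.03 -71.44  23.  ]
0.95 ((482.12939453125, -74.60411071777344), (127.4786148071289, 28.759300231933594), 2.1072657108306885) [[417.9  -62.58]
 [418.96 -91.32]
 [546.35 -86.63]
 [545.3  -57.89]]
[436.62 -77.18  40.2 ] [ 0.05 -0.39  0.27] 25.85274611679932 13.2417 expected tip [544.4  -71.69]
```

View pics/e.png

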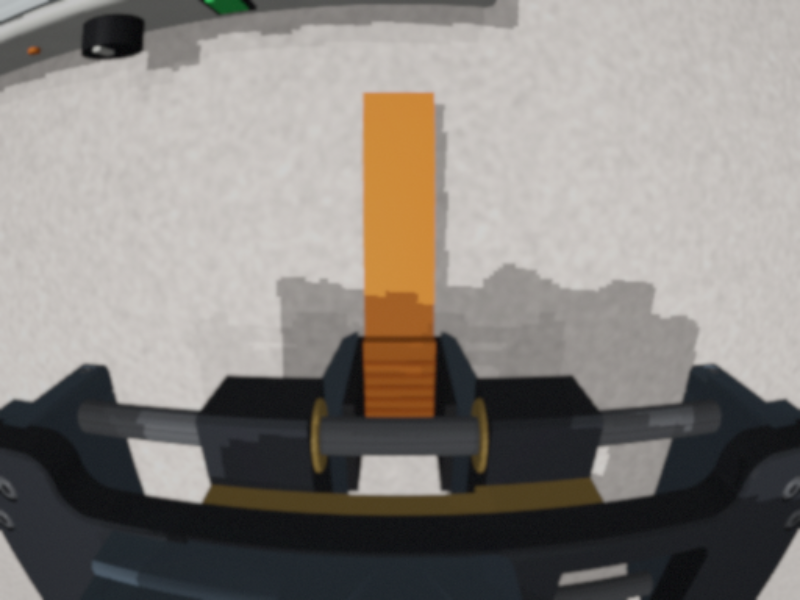

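```bash
python3 - <<'E'
from h import *
np.set_printoptions(precision=2,suppress=True)
c=camera_info("wrist"); C=MID-26*ex-150*ey
print("right corner px(800)",np.array(proj("wrist",np.array([*C,14]),c))*1.5625)
F=FOOT["right"]; p=F-174*ex
print("touch",r.servo_line([*p,12],12,force_limit=2.5)); s=S(); z=s["tcp_pos"][2]; print(z,s["force"])
z+=0.6; r.servo_line([*p,z],10); r.sleep(.1); print(S()["tcp_pos"],S()["force"])
h=r.servo_line([*(F-80*ex),z],15,force_limit=3.5)
s=S(); t=np.array(s["tcp_pos"][:2]); d=t-F
print("hit",h,"tip rel foot front",d@ex+109+14,"lat",d@ey,s["tcp_pos"],s["force"],s["grip_width"],s["clock"])
E
```

```text
right corner px(800) [  7.3  488.94]
touch True
16.957491060470982 [0.61 0.66 4.41]
[436.3  -77.11  17.37] [ 0.05 -0.18 -0.81]
hit True tip rel foot front 23.008447499402664 lat 0.1664953812276524 [510.45 -73.25  17.06] [0.02 0.27 2.29] 26.280677989273006 19.6333
```

```bash
python3 - <<'E'
from h import *
np.set_printoptions(precision=2,suppress=True)
w=snapshot("wrist"); save(cv2.resize(w,(800,600)),"f.png")
F=FOOT["right"]
def rep(h):
    s=S(); d=np.array(s["tcp_pos"][:2])-F; f=np.array(s["force"])
    print(h,"tip",round(d@ex+123,2),"lat",round(d@ey,2),"z",round(s["tcp_pos"][2],2),"push",round(f[:2]@ex,2),"fy,fz",f[1:],s["grip_width"],s["clock"])
    return d@ex
a=rep(0); z=17.2
for i in range(5):
    a+=1.5
    h=r.servo_line([*(F+a*ex),z],10,force_limit=3); r.sleep(.1); rep(h)
    if np.array(S()["force"])[:2]@ex<-4: break
E
```

```text
0 tip 22.99 lat 0.2 z 17.03 push 0.91 fy,fz [0.76 2.87] 25.619629360450816 19.6833
True tip 23.08 lat 0.23 z 17.0 push -0.66 fy,fz [-0.39  3.17] 26.199022172814058 20.0583
True tip 23.1 lat 0.25 z 16.97 push -0.15 fy,fz [-0.6   2.87] 26.05140375526213 20.3917
True tip 23.1 lat 0.26 z 16.95 push -0.65 fy,fz [0.6  3.65] 26.07250508921252 20.75
True tip 23.14 lat 0.27 z 16.94 push 0.15 fy,fz [0.6  3.34] 25.774188627896844 21.1333
True tip 23.13 lat 0.25 z 16.91 push -0.49 fy,fz [-0.39  3.8 ] 25.726662965250664 21.5333
```

View pics/f.png

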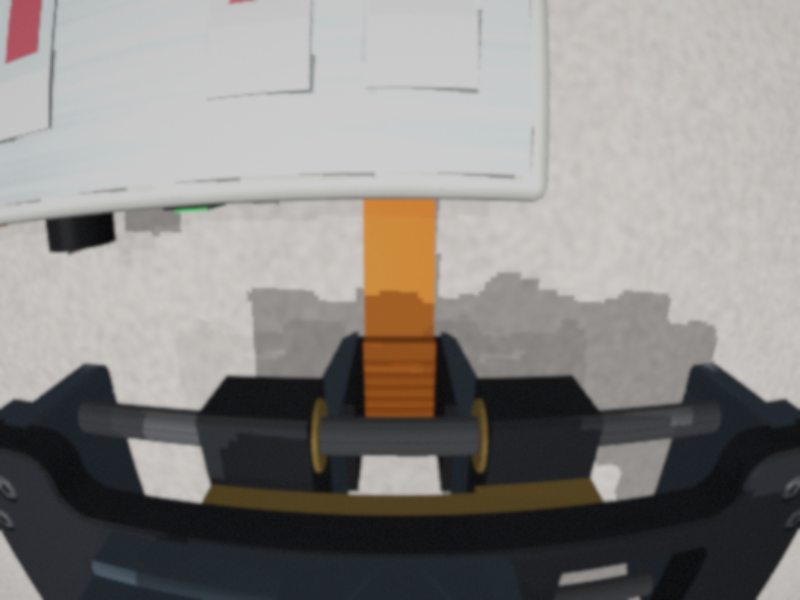

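The wedge hasn't slipped in the grip, and its tip is about 23 mm past the right foot's front edge. So the right foot is the short one. The tool was pressing slightly on the bench, so I'll unload that and seat the wedge.

```bash
cat > push.py <<'E'
from h import *
np.set_printoptions(precision=2,suppress=True)
F=FOOT["right"]
def rep(h):
    s=S(); d=np.array(s["tcp_pos"][:2])-F; f=np.mean([(r.sleep(.02),S()["force"])[1] for _ in range(5)],0)
    print(h,"tip",round(d@ex+123,2),"z",round(s["tcp_pos"][2],2),"push",round(f[:2]@ex,2),"fz",round(f[2],2),s["clock"])
    return d@ex,f
E
python3 - <<'E'
from push import *
a,_=rep(0); z=S()["tcp_pos"][2]
r.servo_line([*(F+a*ex),z+.4],5); r.sleep(.2); a,_=rep("up"); z=S()["tcp_pos"][2]
for i in range(6):
    h=r.servo_line([*(F+(a+2)*ex),z],6,force_limit=5); n,f=rep(h)
    if f[:2]@ex<-5 or h: break
    a=n
E
```

```text
0 tip 23.13 z 16.91 push -0.39 fz 2.91 21.5333
up tip 23.16 z 17.2 push 1.03 fz -0.07 22.0667
True tip 23.15 z 16.97 push -0.54 fz 3.04 22.4583
```

```bash
python3 - <<'E'
from push import *
a,_=rep(0); z=17.6
r.servo_line([*(F+a*ex),z],5); r.sleep(.2); rep("up")
for i in range(8):
    a+=.5
    h=r.servo_line([*(F+a*ex),z],5,force_limit=9); n,f=rep(h)
    if f[:2]@ex<-6 or f[2]<-6 or h: break
E
```

```text
0 tip 23.16 z 16.94 push -0.8 fz 3.52 22.5417
up tip 23.17 z 17.44 push 1.59 fz -1.41 23.2
False tip 23.16 z 17.46 push 0.29 fz -0.39 23.5333
False tip 23.19 z 17.45 push -3.09 fz 0.36 23.8667
False tip 23.25 z 17.41 push -5.26 fz 2.08 24.2
False tip 23.31 z 17.38 push -6.22 fz 2.7 24.5333
```

```bash
python3 - <<'E'
from push import *
a,_=rep(0); z=17.7
a=23.16+2-123
for i in range(6):
    a+=.5
    h=r.servo_line([*(F+a*ex),z],5,force_limit=8); n,f=rep(h)
    if f[:2]@ex<-7.7 or h: break
p=S()["tcp_pos"]
r.move_gripper(40); r.sleep(.3); rep("open")
w=snapshot("wrist"); save(cv2.resize(w,(800,600)),"g.png"); print(S()["grip_width"])
E
```

```text
0 tip 23.28 z 17.37 push -6.07 fz 2.17 24.6167
False tip 23.38 z 17.4 push -6.68 fz 2.41 24.95
False tip 23.6 z 17.29 push -7.48 fz 2.19 25.2833
False tip 23.82 z 17.23 push -7.03 fz 2.77 25.6167
False tip 24.01 z 17.18 push -8.09 fz 2.57 25.95
open tip 27.2 z 17.69 push 0.17 fz 0.36 26.7667
39.7585868230263
```

View pics/g.png

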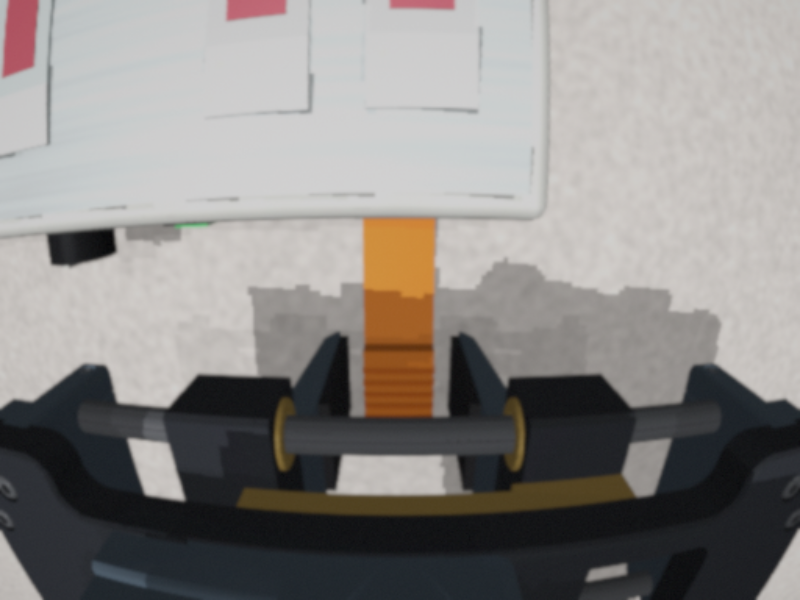

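Released, tip about 24 mm in. The wedge may have been held slightly off flat while I pushed, so I'll re-grip it as it now lies on the bench and re-seat it.

```bash
python3 - <<'E'
from push import *
a=24.0-123; z=17.2
r.servo_line([*(F+a*ex),z],20); r.sleep(.2); rep("back")
r.move_gripper(15,20); r.sleep(.2); a0,f=rep("grip")
for i in range(12):
    a+=.5
    h=r.servo_line([*(F+a*ex),z],5,force_limit=10); n,f=rep(h)
    if f[:2]@ex<-8 or h: break
E
```

```text
back tip 24.08 z 17.23 push -0.31 fz -0.54 27.4083
grip tip 24.02 z 17.21 push -0.05 fz 0.17 28.0583
False tip 24.03 z 17.18 push -1.93 fz 2.42 28.3917
False tip 24.03 z 17.18 push -4.76 fz 5.34 28.725
False tip 24.09 z 17.17 push -6.41 fz 5.94 29.0583
False tip 24.12 z 17.16 push -7.55 fz 6.83 29.3917
False tip 24.17 z 17.14 push -8.48 fz 8.0 29.725
```

```bash
python3 - <<'E'
from push import *
r.move_gripper(46); r.sleep(.3); a,_=rep("open")
ci=camera_info("wrist");snapshot("wrist")
r.servo_line([*(F+a*ex),100],60); r.servo_line([*(F+(a-60)*ex),200],120); r.sleep(.3)
ci=camera_info("wrist");w=snapshot("wrist"); save(cv2.resize(w,(800,600)),"i.png")
for o in trace("wrist","wedge")[:1]:
    c=max(cv2.findContours(o["pixels"].astype(np.uint8),0,1)[0],key=cv2.contourArea)
    P=np.array([onz("wrist",[y,x],14,ci)[:2] for x,y in c[:,0]],np.float32); b=cv2.boxPoints(cv2.minAreaRect(P)); print(b)
    d=b-F; print("rel foot: x",d@ex,"y",d@ey,"(rear expected",24.1-14-126,")")
snapshot("top")
for k in("slide_box","oil_bottle","pen_cup"): print(k,[onz("top",o["at"],0) for o in pinpoint("top",k)[:1]])
E
```

```text
open tip 26.52 z 17.19 push 0.06 fz -0.22 30.6167
[[493.98 -59.75]
 [495.73 -87.25]
 [585.71 -81.51]
 [583.96 -54.02]]
rel foot: x [-115.75 -115.39  -25.24  -25.6 ] y [ 14.48 -13.07 -11.9   15.65] (rear expected -115.9 )
slide_box [array([620.09, 392.92,   0.  ])]
oil_bottle [array([ 511.07, -387.46,    0.  ])]
pen_cup [array([ 633.23, -416.87,    0.  ])]
```

View pics/i.png

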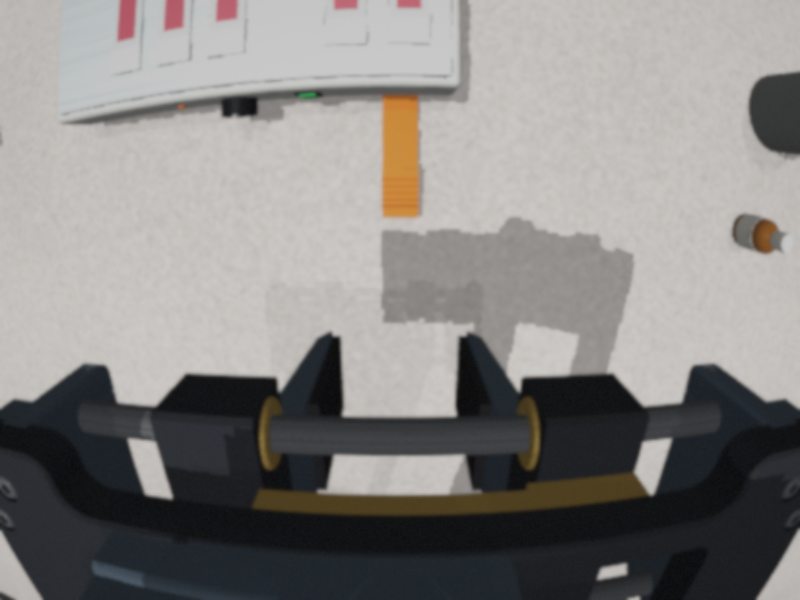

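```bash
python3 -c "
from h import *
print(S()['clock']); r.close_job()"
```

```text
34.0083
the job is handed in; nothing more can be done
```

I slid the orange wedge under the right front foot, let go of it there and handed the job in at about 34 s. The bench gives no verdict, so I don't know the official result.

- **Which foot:** I tried the right foot first. The blade went about 23 mm past its front edge before binding, where a grounded foot would have stopped it at the edge. I therefore did not probe the left foot.
- **Seating:** I first pushed the wedge to about 8 N. I then let go, took hold again with it flat on the bench and pushed to 8.5 N. On that second push it moved only about 0.15 mm.
- **Final position:** With the arm clear, the wrist camera put the wedge's rear end 115.7 mm in front of the foot centre; 115.9 mm was expected. That puts the tip about 24 mm past the foot's front edge and about 1 to 3 mm off its centre sideways.
- **Bystanders:** The slide box and pen cup measured within about 4 mm of their starting positions. The oil bottle read about 12 mm off sideways. I put that down to detector scatter, since the arm never went near it, and it was upright in the last picture.
- **Not confirmed:**
  - After letting go I could not measure the foot's load on the blade. That it is snug is inferred from the push forces.
  - The first few force-limited pushes stopped early, because the tool was pressing about 3 N on the bench. I raised it before seating the wedge.
  - During the final push the upward force on the tool reached 8 N. I could not measure the force on the blade's sole directly.

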